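# Stamp the freezer box label

## Task

Take the green-handled stamp by its handle and press it down, square and straight, on the green-outlined field of the label on top of the blue freezer box, turned so that its oblong face lies along the oblong field and centred in it; press firmly until its sprung foot is about halfway in, without ramming it, and hold for a moment. Lift it straight off so that the print stays inside the field, then stand it upright again in the place on the stand that it came from and let go. Leave the red stamp alone and do not push the box about.

Things in the scene. Friction and masses are not known exactly. Their poses are not given: they have to be found in the camera images.
- stamp_green: Upright hand stamp with green handle and band, 102 mm tall, 160 g. White foot with flat rubber face 30 (its x) x 44 mm (its y); black housing 38 x 52 mm, 18 to 50 mm up; handle 28 x 28 mm with upright flat sides, 58 to 102 mm up (grip about 80 mm up). Origin: centre of the rubber face with the foot out; z up.
- stamp_green_foot (a joint): How far the green stamp's sprung foot is pushed up into its housing, in m: 0 = fully out (at rest, standing or in the air), 0.010 = fully in. The spring needs about 3 N to start moving, 5.8 N at 4 mm and 10 N at the stop (10 mm); it pushes the foot out again when lifted.
- stamp_red: Upright hand stamp with red handle and band, 102 mm tall, 160 g. White foot with flat rubber face 30 (its x) x 44 mm (its y); black housing 38 x 52 mm, 18 to 50 mm up; handle 28 x 28 mm with upright flat sides, 58 to 102 mm up (grip about 80 mm up). Origin: centre of the rubber face with the foot out; z up. Must stay where it is.
- freezer_box: Loose square card freezer box with a blue lid that does not come off, 103 x 103 mm, lid 49 mm high, about 0.8 kg. On the lid lies a white label 74 x 88 mm. Origin: centre of the box's underside; z up; the label's long side runs along the box's y.
- label_mid (a point): Middle of the green-outlined field on the label's upper face, 50.5 mm above the box's underside. The field is 52 mm along the box's x by 66 mm along its y; the stamp's oblong face (30 x 44 mm) belongs in it with its long side along the long side of the field, either way round.
- stand: Fixed flat grey plate, 84 x 184 mm and 8 mm thick, with two dark inlays 52 x 66 mm centred 50 mm either side of its middle along its y; a stamp stands upright on each (which on which varies). Origin: centre of its underside; z up.
Not all that is in view belongs to the job. Leave any turquoise or yellow look-alike of the stamp_green alone.

How it is judged:
By the outcome, as a careful person would: the job done as asked, in the order asked, and still so for the second after the job is handed in, with the robot touching nothing.
It also fails if it takes over 48 s, if anything falls off the work surface, if the arm or the gripper's body presses on something with over 40 N, if the wrist force passes 120 N, or if a joint passes its speed limit or range.

## Robot

A 7-joint arm with a two-finger parallel gripper is mounted at the origin on a cart in front of the work surface, level with it; the furniture and walls round the work are solid. World frame = base frame: x ahead of the robot, y to its left, z up, the work surface at z = 0. Lengths are in m, angles in rad, forces in N, time in s.
With the tool pointing down it reaches from about 0.4 to 0.925 m from the base axis. Payload 5.6 kg.
Tool frame: the origin (TCP) lies on the centre line of the jaws, within the pads' length; the fingertips stand 8 mm ahead of it and the grasp point (between the pads) lies 11 mm behind it (env.tip_extent is the distance from the TCP to the fingertips, in m); z points along the fingers, y is the line along which they close (so a half turn about z gives the same grasp; the last joint's range is limited). The gripper opens to 85 mm and grips with 20 to 120 N. Pads are 22 mm wide; open, the fingers measure 114 mm over their backs; the gripper's body (76 mm by 85 mm) begins 54 mm behind the grasp point. The pads swing forward as they close: fully open they stand 13 mm farther back than shut.
Start: joints at [1.096, 0.468, -0.012, 1.603, 0.006, 1.071, -0.056], TCP at [0.272, -0.59, 0.239] pointing down, gripper open.
Joint ranges: [-2.53, 2.53], [-0.31, 2.02], [-1.57, 1.55], [0.28, 2.44], [-1.29, 4.43], [0.15, 1.84], [-2.92, 2.92]. Speed limits (rad/s): [2.57, 2.57, 3.14, 3.14, 3.14, 3.14, 3.14].

## Interface

Orientations are given as a rotation vector (axis times angle).
In Python, from bench import env gives the robot as it stands.
- The arm moves only by the tool carry_out, never from a script. Its argument "rows" is a list that holds one entry, the list of rows, each a list of 7 numbers: the shift along the tool's x, y, z in mm, then the turn, a rotation vector about the tool's x, y, z in rad, then the opening, from 0 (shut) to 1 (fully open). A call has 1 to 8 rows; each row shifts and turns the commanded pose from where the row before left it, along the tool's axes as they then stand; what a row does not reach is not made up. A row lasts 1/10 s, in which the tool goes at most 50 mm and 8.59 degrees, less where a joint would pass 70% of its speed; a pose out of reach is approached as far as the arm can. A call is refused whole if a number of a shift passes 50 or a number of a turn 0.15, either way. A call with a gripper value outside its range is refused whole. The fingers move at their own pace and stop on an object; "grip_force" is the grip in N (left out, the last holds). Time passes only in rows, so rows that do not move let the fingers close. It gives the time, the measured TCP pose, the force, the opening and the grip force at its end, in the units of the state.
- env.sense(): the state, without advancing time (a new reading comes with each control period).
- env.snapshot(name): name is "scene" or "top"; returns a dict with "frame" (480x640x3 uint8, red, green, blue), "depth" (480x640 float32, m along the optical axis (not along the pixel's ray), 0 where there is no reading), "fx", "fy", "cx", "cy" (pixels), "R" (3x3) and "t" (3): a world point X has camera coordinates R X + t. Camera axes: x right, y down, z forward; pixel columns grow to the right and rows downward; lengths in m; the calibration is good to about 2 mm. A picture is of the moment at which its call begins.
- env.hand_in(): hands the job in; it is judged then, once.
The state is a dict: "time": time; "joint_positions": joint angles; "joint_velocities": joint speeds; "joint_efforts": joint torques, N m; "position": TCP position; "ee_rot": TCP orientation; "force": force on the tool from outside, world axes, zero at the start; "torque": the same for the moment, N m; "opening": finger opening in m; "gripper_force": force on a finger pad.
Only numpy, scipy, OpenCV 4.12 (cv2) and the standard library are available. Lean on these libraries where they do the work, as an engineer would, in place of code of your own. Each camera call takes 0.05 s, during which the arm holds its last target. There are 200 camera calls.

## Working session

There is one attempt and no reset: what is moved stays moved. The work goes in short steps, Python scripts to look and compute and a tool call to move; the robot and the scene stay as the last step left them, time stands still between calls to the robot, and variables do not carry over. Pictures are saved under pics/ and viewed, at most 10 in all, crops included, and the job is handed in when it is done.

Besides the shell and the picture viewer there is one more tool, called by a JSON object that holds its "op" and its "data". carry_out: Moves the arm, as the interface text tells. Its arguments: {"type":"object","properties":{"rows":{"type":"array","items":{"type":"array","items":{"type":"array","items":{"type":"number"}}}},"grip_force":{"type":"number"}},"required":["rows"]}

```bash
mkdir -p pics
python3 - <<'E'
from bench import env
import cv2,numpy as np
s=env.sense()
print({k:np.round(v,3).tolist() for k,v in s.items()},env.tip_extent)
for n in("scene","top"):
    d=env.snapshot(n);cv2.imwrite(f"pics/{n}0.png",d["frame"][:,:,::-1]);np.savez(f"{n}0.npz",**d)
    print(n,d["fx"],d["cx"],d["cy"],np.round(d["R"],3).tolist(),np.round(d["t"],3),(d["depth"]>0).mean())
E
```

```text
{'time': 0.0, 'joint_positions': [1.096, 0.468, -0.012, 1.604, 0.006, 1.071, -0.056], 'joint_velocities': [0.001, 0.0, -0.001, 0.001, 0.001, 0.001, 0.0], 'joint_efforts': [-0.001, -53.239, 0.021, -25.13, 0.011, 0.008, -0.0], 'position': [0.272, -0.59, 0.238], 'ee_rot': [-3.067, -0.672, 0.001], 'force': [1.009, 0.316, 0.649], 'torque': [0.035, 0.031, -0.021], 'gripper_force': 0.0, 'opening': 0.086} 0.008
scene 541.777813344614 310.50664405822664 240.3440670500546 [[-0.795, -0.607, -0.012], [-0.371, 0.501, -0.782], [0.481, -0.617, -0.623]] [0.326 0.228 0.701] 0.9960123697916666
top 520.4695275317825 316.40912427116194 238.40075468240258 [[-0.004, -1.0, 0.019], [-0.983, 0.001, -0.184], [0.184, -0.02, -0.983]] [-0.033  0.471  0.843] 0.9959049479166666
```

View pics/scene0.png

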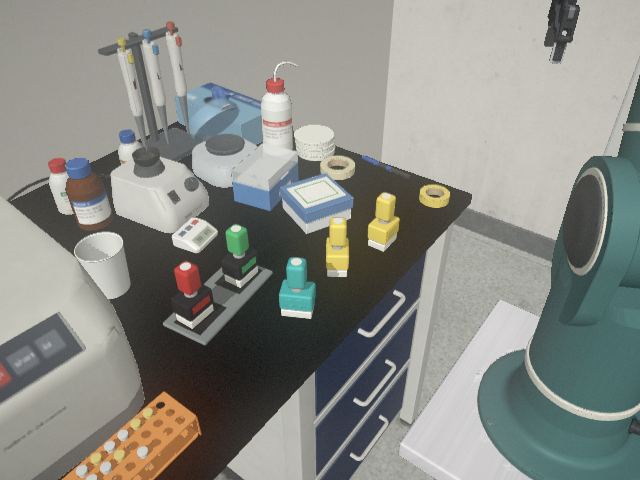

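View pics/top0.png

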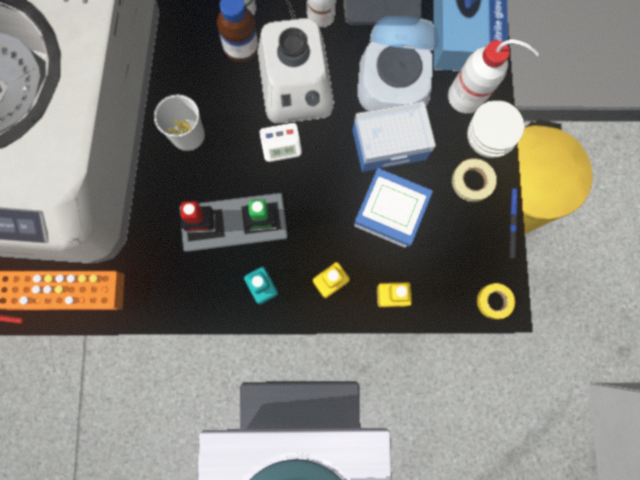

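The scene view shows the green stamp on the stand at (237,250), red at (190,290) and the box at (317,200). In the top view the green handle is at (257,209), red at (190,210), the label at (394,205) and the stand at (235,222), with turquoise and yellow look-alikes below.

```bash
cat > m.py <<'E'
import numpy as np,cv2
def cloud(d):
    v,u=np.mgrid[:480,:640];z=d["depth"]
    c=np.stack([(u-d["cx"])/d["fx"]*z,(v-d["cy"])/d["fy"]*z,z],-1)
    return (c-d["t"])@d["R"]
def proj(d,X):
    c=np.asarray(X)@d["R"].T+d["t"];return np.stack([c[...,0]/c[...,2]*d["fx"]+d["cx"],c[...,1]/c[...,2]*d["fy"]+d["cy"]],-1)
def ray_at(d,uv,z):
    uv=np.atleast_2d(uv).astype(float)
    r=np.c_[(uv[:,0]-d["cx"])/d["fx"],(uv[:,1]-d["cy"])/d["fy"],np.ones(len(uv))]@d["R"]
    o=-d["R"].T@d["t"];return o+r*((z-o[2])/r[:,2])[:,None]
def hsv(d): return cv2.cvtColor(d["frame"],cv2.COLOR_RGB2HSV).astype(int)
def rect(xy):
    c,s,a=cv2.minAreaRect((xy*1000).astype(np.float32));return np.round(c,1),np.round(s,1),round(a,1)
E
python3 - <<'E'
from m import *
for n,roi in(("scene",(215,265,215,295)),("top",(235,285,190,240))):
    d=dict(np.load(n+"0.npz"));P=cloud(d);h=hsv(d);H,S,V=h[...,0],h[...,1],h[...,2]
    x0,x1,y0,y1=roi;m=np.zeros((480,640),bool);m[y0:y1,x0:x1]=1
    g=m&(H>45)&(H<85)&(S>100)&(V>50)
    p=P[g];zt=np.percentile(p[:,2],[5,50,95,99]);print(n,"green n",len(p),"z",zt.round(4))
    # whole handle incl. white cap
    t=m&(P[...,2]>0.062+.008)&(P[...,2]<.13);q=P[t];print(" handle cloud",rect(q[:,:2]),"zmax",np.percentile(q[:,2],98).round(4))
    t=m&(P[...,2]>0.1)&(P[...,2]<.13);q=P[t];print(" top cloud",len(q),rect(q[:,:2]),q.mean(0).round(4))
    t=m&(P[...,2]>0.03)&(P[...,2]<.055);q=P[t];print(" housing",rect(q[:,:2]))
    # stand plate
    m[:]=0
    if n=="top": m[185:260,170:300]=1
    else: m[250:350,150:285]=1
    t=m&(P[...,2]>.005)&(P[...,2]<.012);print(" stand",t.sum(),rect(P[t][:,:2]),np.median(P[t][:,2]).round(4))
    # box top
    m[:]=0
    if n=="top": m[160:255,345:440]=1
    else: m[165:240,270:360]=1
    t=m&(P[...,2]>.042)&(P[...,2]<.056);t=t.astype(np.uint8);k,l,st,_=cv2.connectedComponentsWithStats(t);i=1+st[1:,4].argmax();t=l==i
    print(" box",rect(P[t][:,:2]),np.median(P[t][:,2]).round(4))
    w=t&(S<60)&(V>150);print(" label",rect(P[w][:,:2]),np.median(P[w][:,2]).round(4))
    e=t&(H>40)&(H<90)&(S>25)&(V>100);v,u=np.nonzero(e)
    X=ray_at(d,np.c_[u,v],.0505);print(" field",e.sum(),rect(X[:,:2]),rect(P[e][:,:2]))
E
```

```text
scene green n 578 z [0.043  0.091  0.11   0.1114]
 handle cloud (array([509.1,  60.7]), array([29. , 28.5]), 3.3) zmax 0.1117
 top cloud 264 (array([508.8,  60. ]), array([28.1, 27.2]), 5.4) [0.5063 0.0626 0.1078]
 housing (array([497.5,  66.3]), array([61.5, 30.9]), 60.4)
 stand 2575 (array([499.6,  96.2]), array([183.3, 214.6]), 33.5) 0.0085
 box (array([ 527. , -169.9]), array([104.5, 108.7]), 66.6) 0.0502
 label (array([ 533. , -175.8]), array([97.5, 92.4]), 66.4) 0.0509
 field 131 (array([ 528.1, -172.3]), array([68.5, 55.7]), 67.0) (array([ 527.8, -172. ]), array([70.4, 60.9]), 66.8)
top green n 307 z [0.0462 0.1037 0.1094 0.1105]
 handle cloud (array([510. ,  60.8]), array([28.9, 27.6]), 2.5) zmax 0.1115
 top cloud 288 (array([510. ,  60.7]), array([28.6, 27.5]), 0.1) [0.5086 0.0605 0.1077]
 housing (array([509.4,  61.2]), array([38. , 52.2]), 4.1)
 stand 2659 (array([508.3, 113. ]), array([ 84.5, 183.3]), 7.5) 0.0073
 box (array([ 527.5, -168.2]), array([103.3, 104.5]), 66.4) 0.0489
 label (array([ 528.2, -168.3]), array([90.5, 77.4]), 66.7) 0.0494
 field 46 (array([ 527.6, -168. ]), array([67.4, 53.7]), 66.5) (array([ 527.4, -168.1]), array([68.1, 53.6]), 67.0)
```

Both views agree: the green stamp is at (0.5095, 0.061) with yaw about 4°, its top at 0.110 and the stand top at about 0.008. The field centre is at (0.5277, -0.169), with its long side at 67° and the label at about 0.050. These fit the sizes given, so I'll start moving.

{"op": "carry_out", "data": {"rows": [[[34, -34, 0, 0, 0, 0, 1], [34, -34, 0, 0, 0, 0, 1], [34, -34, 0, 0, 0, 0, 1], [34, -34, 0, 0, 0, 0, 1], [34, -34, 0, 0, 0, 0, 1], [34, -34, 0, 0, 0, 0, 1], [34, -34, 0, 0, 0, 0, 1], [34, -34, 0, 0, 0, 0, 1]]]}}

```text
time: 0.9
position: [0.4053, -0.2276, 0.2392]
ee_rot: [3.069, 0.673, -0.0]
force: [1.1, 0.9, -0.2]
opening: 0.0853
gripper_force: 0.0
```

{"op": "carry_out", "data": {"rows": [[[34, -34, 0, 0, 0, 0, 1], [34, -34, 0, 0, 0, 0, 1], [34, -34, 0, 0, 0, 0, 1], [34, -34, 0, 0, 0, 0, 1], [34, -34, 0, 0, 0, 0, 1], [20, -20, 0, 0, 0, 0, 1], [0, 0, 0, 0, 0, -0.14, 1], [0, 0, 0, 0, 0, -0.14, 1]]]}}

```text
time: 1.7
position: [0.4982, 0.024, 0.2388]
ee_rot: [-2.94, -1.107, 0.001]
force: [-0.5, 0.2, -1.3]
opening: 0.0853
gripper_force: 0.0
```

{"op": "carry_out", "data": {"rows": [[[0, 0, 0, 0, 0, -0.14, 1], [0, 0, 0, 0, 0, -0.14, 1], [0, 0, 0, 0, 0, -0.14, 1], [0, 0, 0, 0, 0, -0.14, 1], [0, 0, 0, 0, 0, -0.14, 1], [0, 0, 0, 0, 0, -0.14, 1], [0, 0, 0, 0, 0, -0.09, 1], [0, 0, 0, 0, 0, 0, 1]]]}}

```text
time: 2.5
position: [0.498, 0.0224, 0.2389]
ee_rot: [-2.141, -2.298, 0.001]
force: [-0.4, 0.1, -1.1]
opening: 0.0855
gripper_force: 0.0
```

```bash
cat >> m.py <<'E'
from scipy.spatial.transform import Rotation as Ro
def pose(s):
    R=Ro.from_rotvec(s["ee_rot"]).as_matrix();return np.array(s["position"]),R
def need(s,tgt,close_deg):
    """shift in tool axes (mm) to tgt; rotvec (tool axes) to point down, closing along close_deg (mod 180)"""
    p,R=pose(s);best=None
    for a in(close_deg,close_deg+180):
        a=np.radians(a);y=np.array([np.cos(a),np.sin(a),0]);z=np.array([0,0,-1.]);T=np.c_[np.cross(y,z),y,z]
        v=Ro.from_matrix(R.T@T).as_rotvec()
        if best is None or np.linalg.norm(v)<np.linalg.norm(best):best=v
    print("t",round(s["time"],2),"pos",p.round(4),"closing",np.degrees(np.arctan2(R[1,1],R[0,1])).round(2),"tool z",R[:,2].round(4))
    print("shift mm",(R.T@(np.array(tgt)-p)*1000).round(1),"turn",best.round(4),"F",np.round(s["force"],1),"open",round(s["opening"],4),"gf",round(s["gripper_force"],1))
E
python3 - <<'E'
from m import *;from bench import env
d=env.snapshot("top");cv2.imwrite("pics/top1.png",d["frame"][:,:,::-1]);d2=env.snapshot("scene");cv2.imwrite("pics/scene1.png",cv2.resize(d2["frame"][150:350,130:400,::-1],(800,592)))
s=env.sense();need(s,(.5095,.0608,.077),4);print(np.round(s["joint_positions"],2))
E
```

```text
t 2.6 pos [0.4981 0.0224 0.2391] closing 3.92 tool z [-5.e-04 -0.e+00 -1.e+00]
shift mm [ 37.6  14.  162. ] turn [-0.0005  0.     -0.0014] F [-0.4 -0.2  0.3] open 0.0855 gf 0.0
[ 0.4   0.28 -0.59  1.94  0.18  0.98 -0.21]
```

{"op": "carry_out", "data": {"rows": [[[19, 7, 20, 0, 0, 0, 1], [19, 7, 30, 0, 0, 0, 1], [0, 0, 25, 0, 0, 0, 1], [0, 0, 20, 0, 0, 0, 1], [0, 0, 15, 0, 0, 0, 1], [0, 0, 10, 0, 0, 0, 1], [0, 0, 0, 0, 0, 0, 1], [0, 0, 0, 0, 0, 0, 1]]]}}

```text
time: 3.4
position: [0.51, 0.0615, 0.1198]
ee_rot: [2.141, 2.298, 0.001]
force: [-0.3, -0.4, 1.0]
opening: 0.0855
gripper_force: 0.0
```

Run:
```python
from m import *;from bench import env
s=env.sense();need(s,(.5095,.0608,.077),4)
d=env.snapshot("scene");cv2.imwrite("pics/scene2.png",cv2.resize(d["frame"][150:350,130:400,::-1],(800,592)))
```

```text
t 3.4 pos [0.51   0.0615 0.1198] closing 4.04 tool z [ 8.e-04  1.e-04 -1.e+00]
shift mm [-0.7 -0.6 42.8] turn [ 0.0008 -0.      0.0007] F [-0.3 -0.4  1. ] open 0.0855 gf 0.0
```

View pics/scene2.png

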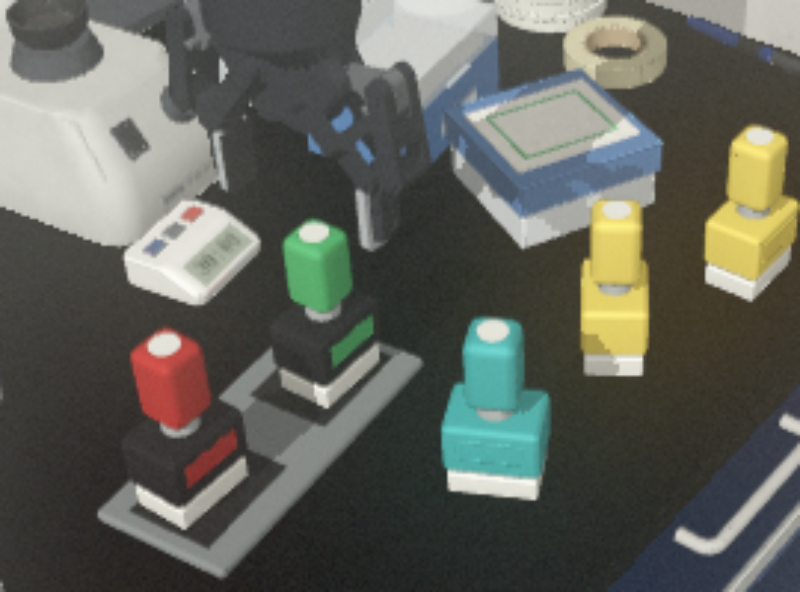

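The crop shows the open jaws straddling above the green handle (top cap at (314,232), fingertips at (222,190) and (375,245)). Nothing blocks the descent.

{"op": "carry_out", "data": {"rows": [[[-0.5, -0.5, 12, 0, 0, 0, 1], [0, 0, 12, 0, 0, 0, 1], [0, 0, 10, 0, 0, 0, 1], [0, 0, 8, 0, 0, 0, 1], [0, 0, 0, 0, 0, 0, 1], [0, 0, 0, 0, 0, 0, 1]]]}}

```text
time: 4.05
position: [0.509, 0.0611, 0.077]
ee_rot: [-2.141, -2.299, 0.0]
force: [-0.1, -0.4, 0.3]
opening: 0.0856
gripper_force: 0.0
```

Run:
```python
from m import *;from bench import env
s=env.sense();need(s,(.5095,.0608,.077),4)
d=env.snapshot("scene");cv2.imwrite("pics/scene3.png",cv2.resize(d["frame"][190:310,190:300,::-1],(550,600)))
```

```text
t 4.05 pos [0.509  0.0611 0.077 ] closing 4.08 tool z [-6.e-04  1.e-04 -1.e+00]
shift mm [-0.4  0.5 -0. ] turn [-0.0006 -0.0002  0.0014] F [-0.1 -0.4  0.3] open 0.0856 gf 0.0
```

View pics/scene3.png

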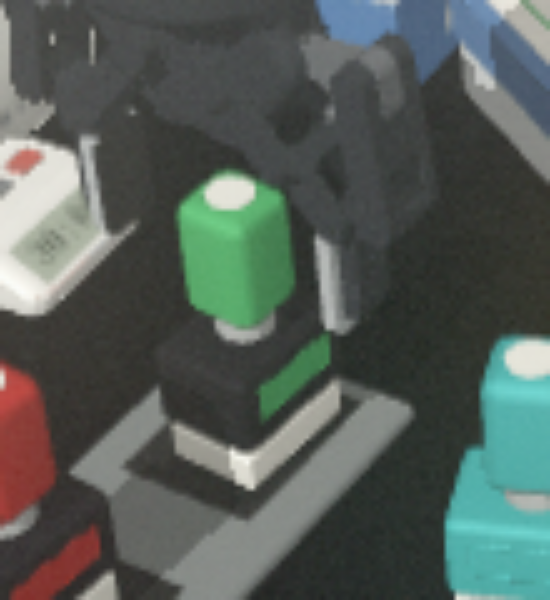

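Jaws flank the handle (handle at (237,250), pads at (95,185) and (335,285)). I'll check the pad positions in depth before closing.

Run:
```python
from m import *;from bench import env
for n in("scene","top"):
    d=env.snapshot(n);P=cloud(d);h=hsv(d)
    for nm,lo,hi in(("front",.44,.490),("back",.53,.58)):
        t=(P[...,2]>.07)&(P[...,2]<.125)&(P[...,0]>lo)&(P[...,0]<hi)&(P[...,1]>.02)&(P[...,1]<.11);q=P[t]
        if len(q)>5:print(n,nm,len(q),"x",np.percentile(q[:,0],[3,50,97]).round(3),"y",np.percentile(q[:,1],[3,50,97]).round(3),"z",q[:,2].min().round(3))
    t=(h[...,0]>45)&(h[...,0]<80)&(h[...,1]>110)&(abs(P[...,0]-.51)<.03)&(abs(P[...,1]-.06)<.03)&(P[...,2]>.07);print(n,"handle",t.sum(),rect(P[t][:,:2]) if t.sum()>5 else "")
```

```text
scene front 237 x [0.453 0.458 0.466] y [0.052 0.064 0.069] z 0.083
scene back 293 x [0.551 0.553 0.564] y [0.054 0.067 0.076] z 0.083
scene handle 466 (array([508.1,  61.8]), array([28.2, 26.6]), 5.4)
top handle 0
```

{"op": "carry_out", "data": {"rows": [[[0, 0, 0, 0, 0, 0, 0.5], [0, 0, 0, 0, 0, 0, 0.4], [0, 0, 0, 0, 0, 0, 0.3], [0, 0, 0, 0, 0, 0, 0], [0, 0, 0, 0, 0, 0, 0], [0, 0, 0, 0, 0, 0, 0], [0, 0, 0, 0, 0, 0, 0], [0, 0, 0, 0, 0, 0, 0]]], "grip_force": 60}}

```text
time: 5.0
position: [0.5092, 0.0609, 0.0774]
ee_rot: [2.141, 2.299, 0.0]
force: [-0.7, 0.2, 1.4]
opening: 0.0277
gripper_force: 62.4
```

Run:
```python
from m import *;from bench import env
s=env.sense();need(s,(.5095,.0608,.077),4);print(np.round(s["torque"],2))
d=env.snapshot("scene");cv2.imwrite("pics/scene4.png",cv2.resize(d["frame"][190:310,190:300,::-1],(550,600)));np.savez("scene4.npz",**d)
```

```text
t 5.0 pos [0.5092 0.0609 0.0774] closing 4.06 tool z [ 2.e-04 -1.e-04 -1.e+00]
shift mm [-0.1  0.3  0.4] turn [0.0002 0.0001 0.0011] F [-0.7  0.2  1.4] open 0.0277 gf 62.4
[-0.09  0.08 -0.  ]
```

View pics/scene4.png

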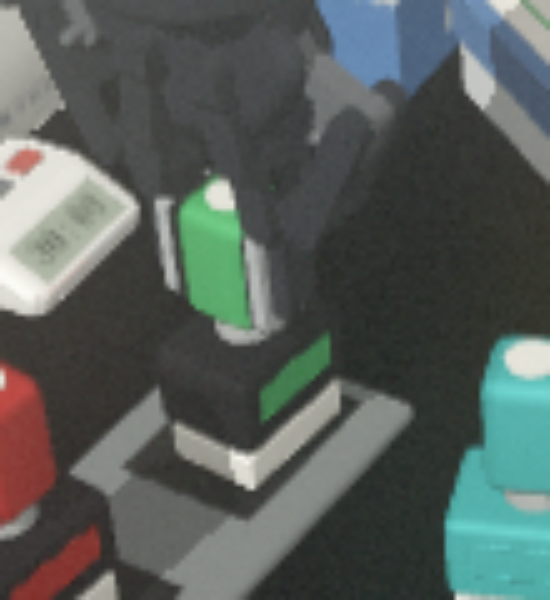

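Firm grip: opening is 27.7 mm, matching the 28 mm handle, and the stamp is still upright. Home TCP is (0.5092, 0.0609, 0.0774), closing at 4.06°. I'll lift straight up.

{"op": "carry_out", "data": {"rows": [[[0, 0, -5, 0, 0, 0, 0], [0, 0, -12, 0, 0, 0, 0], [0, 0, -20, 0, 0, 0, 0], [0, 0, -25, 0, 0, 0, 0], [0, 0, -20, 0, 0, 0, 0], [0, 0, -10, 0, 0, 0, 0], [0, 0, 0, 0, 0, 0, 0], [0, 0, 0, 0, 0, 0, 0]]]}}

```text
time: 5.85
position: [0.5086, 0.0606, 0.1689]
ee_rot: [-2.141, -2.298, 0.001]
force: [0.4, -0.3, -2.0]
opening: 0.0273
gripper_force: 62.3
```

{"op": "carry_out", "data": {"rows": [[[-20, 2, 0, 0, 0, 0, 0], [-35, 3, 0, 0, 0, 0, 0], [-40, 4, 0, 0, 0, 0, 0], [-40, 3, 0, 0, 0, 0, 0], [-40, 0, 0, 0, 0, 0, 0], [-35, 0, 0, 0, 0, 0, 0], [-20, 0, 0, 0, 0, 0, 0], [0, 0, 0, 0, 0, 0.08, 0]]]}}

```text
time: 6.65
position: [0.536, -0.172, 0.1673]
ee_rot: [-2.239, -2.201, 0.004]
force: [0.2, 0.7, -1.9]
opening: 0.0274
gripper_force: 62.3
```

{"op": "carry_out", "data": {"rows": [[[0, 0, 0, 0, 0, 0.1, 0], [0, 0, 0, 0, 0, 0.1, 0], [0, 0, 0, 0, 0, 0.1, 0], [0, 0, 0, 0, 0, 0.1, 0], [0, 0, 0, 0, 0, 0, 0], [0, 0, 0, 0, 0, 0, 0]]]}}

```text
time: 7.25
position: [0.5368, -0.1673, 0.1683]
ee_rot: [-2.623, -1.727, 0.002]
force: [-0.3, -0.3, -2.1]
opening: 0.0273
gripper_force: 62.2
```

Run:
```python
from m import *;from bench import env
s=env.sense();need(s,(.5277,-.169,.1197),-23.3)
d=env.snapshot("scene");cv2.imwrite("pics/scene5.png",cv2.resize(d["frame"][110:250,240:390,::-1],(600,560)));np.savez("scene5.npz",**d)
P=cloud(d);h=hsv(d)
p=np.array(s["position"])
for z0,z1 in((.085,.105),(.107,.139)):
    t=(abs(P[...,0]-p[0])<.05)&(abs(P[...,1]-p[1])<.05)&(P[...,2]>z0)&(P[...,2]<z1);q=P[t];print(len(q),rect(q[:,:2]),np.percentile(q[:,2],[1,99]).round(4))
```

```text
t 7.25 pos [ 0.5368 -0.1673  0.1683] closing -23.28 tool z [-1.8e-03  5.0e-04 -1.0e+00]
shift mm [-5.1 -7.7 48.6] turn [-0.0018  0.0003  0.0003] F [-0.3 -0.3 -2.1] open 0.0273 gf 62.2
57 (array([ 528.8, -158.4]), array([55.3, 25.9]), 36.9) [0.098  0.1049]
465 (array([ 528.1, -156.8]), array([58.4, 31.9]), 34.1) [0.1072 0.1387]
```

View pics/scene5.png

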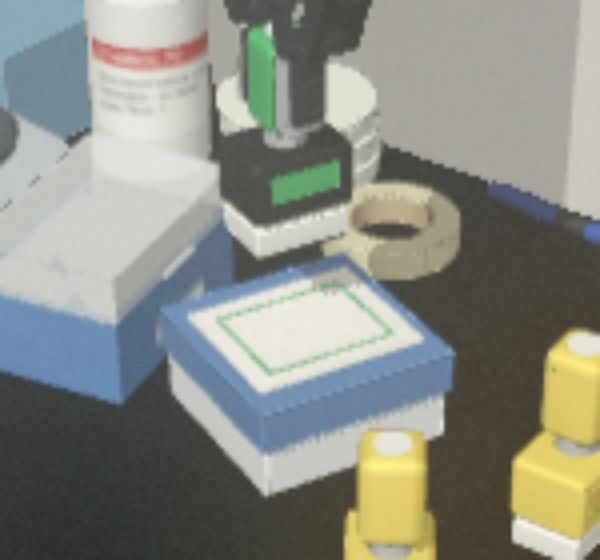

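The stamp hangs upright over the box, its foot's front bottom corner at (262,255), and the field corners are at (218,320), (340,285), (393,330) and (272,375). I'll check both against the calibration.

Run:
```python
from m import *;from bench import env
s=env.sense();p,R=pose(s);d=dict(np.load("scene5.npz"))
f=lambda c:np.array([240,110])+np.array(c)/4
X=ray_at(d,f([(218,320),(340,285),(393,330),(272,375)]),.0505);print(X.round(4),X.mean(0).round(4),rect(X[:,:2]))
c=np.array([[sx*22,sy*15,77.4-8] for sx in(-1,1) for sy in(-1,1)])/1000
print("pred foot",((proj(d,p+c@R.T)-[240,110])*4).round(0).tolist())
for cx,cy in((.5277,-.169),(.5277,-.171)):
    a=np.radians(66.7);L=np.array([np.cos(a),np.sin(a),0]);W=np.array([L[1],-L[0],0])
    print("pred field",((proj(d,np.array([[cx,cy,.0505]]*4)+np.array([33*i*L+26*j*W for i in(-1,1) for j in(-1,1)])/1000)-[240,110])*4).round(0).tolist())
t=dict(np.load("top0.npz"))
v=t["frame"][160:255,345:440];h=cv2.cvtColor(v,cv2.COLOR_RGB2HSV)
m=((h[...,0]>40)&(h[...,0]<90)&(h[...,1]>15)&(h[...,2]>120)).astype(np.uint8)
pts=np.argwhere(m)[:,::-1]+[345,160];print(len(pts),rect(ray_at(t,pts,.0505)[:,:2]))
```

```text
[[ 0.5634 -0.151   0.0505]
 [ 0.5349 -0.2105  0.0505]
 [ 0.4913 -0.1933  0.0505]
 [ 0.5146 -0.1298  0.0505]] [ 0.526  -0.1711  0.0505] (array([ 525.6, -171.4]), array([67.6, 53.2]), 66.5)
pred foot [[339.0, 237.0], [307.0, 208.0], [256.0, 262.0], [225.0, 233.0]]
pred field [[389.0, 334.0], [333.0, 283.0], [266.0, 375.0], [213.0, 321.0]]
pred field [[391.0, 333.0], [335.0, 282.0], [269.0, 373.0], [216.0, 319.0]]
227 (array([ 527.5, -167.9]), array([68.9, 55.3]), 66.5)
```

Scene-camera offsets of foot and field agree within about 1–2 mm, so the target is (0.5275, -0.1695) with yaw matched. I'll descend to just above the label.

{"op": "carry_out", "data": {"rows": [[[-2.8, -3.8, 0, 0.001, 0, 0, 0], [-2.8, -3.8, 5, 0, 0, 0, 0], [0, 0, 10, 0, 0, 0, 0], [0, 0, 10, 0, 0, 0, 0], [0, 0, 10, 0, 0, 0, 0], [0, 0, 5, 0, 0, 0, 0], [0, 0, 0, 0, 0, 0, 0], [0, 0, 0, 0, 0, 0, 0]]]}}

```text
time: 8.1
position: [0.5283, -0.1696, 0.1292]
ee_rot: [-2.625, -1.724, 0.001]
force: [-0.2, 0.2, -0.9]
opening: 0.0275
gripper_force: 62.2
```

Run:
```python
from m import *;from bench import env
s=env.sense();need(s,(.5275,-.1695,.1197),-23.3)
for n in ("scene","top"):
    d=env.snapshot(n);np.savez(n+"6.npz",**d)
    if n=="scene":cv2.imwrite("pics/scene6.png",cv2.resize(d["frame"][130:250,260:370,::-1],(550,600),interpolation=2))
```

```text
t 8.1 pos [ 0.5283 -0.1696  0.1292] closing -23.42 tool z [-9.e-04  5.e-04 -1.e+00]
shift mm [-0.2 -0.8  9.5] turn [-0.0011 -0.0001 -0.0022] F [-0.2  0.2 -0.9] open 0.0275 gf 62.2
```

View pics/scene6.png

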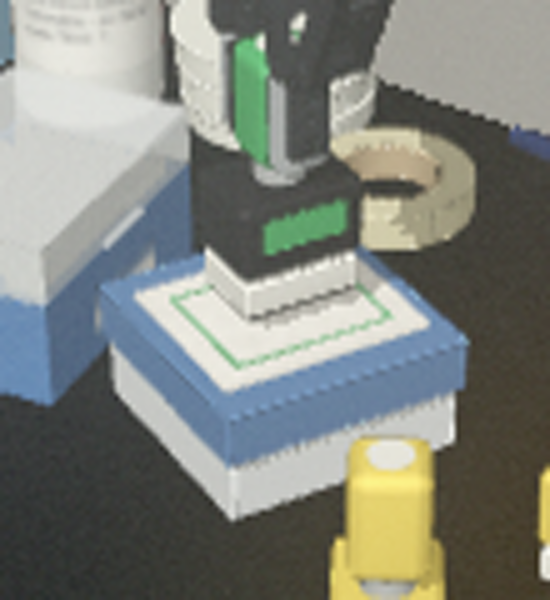

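The foot's front corner at (250,318), lowered 9–10 mm, lands at about (250,341). An exact 11 mm inset from the field corner at (237,367) predicts (249,344), so it is centred within about 1 mm. Pressing in small steps.

{"op": "carry_out", "data": {"rows": [[[-0.2, -0.7, 3, -0.001, 0, -0.002, 0], [0, 0, 3, 0, 0, 0, 0], [0, 0, 2, 0, 0, 0, 0], [0, 0, 2, 0, 0, 0, 0], [0, 0, 0, 0, 0, 0, 0], [0, 0, 0, 0, 0, 0, 0]]]}}

```text
time: 8.8
position: [0.5274, -0.1697, 0.1195]
ee_rot: [2.625, 1.727, -0.0]
force: [-1.7, -1.0, 2.0]
opening: 0.0275
gripper_force: 62.7
```

{"op": "carry_out", "data": {"rows": [[[0, 0, 1, 0, 0, 0, 0], [0, 0, 1, 0, 0, 0, 0], [0, 0, 0, 0, 0, 0, 0], [0, 0, 0, 0, 0, 0, 0]]]}}

```text
time: 9.2
position: [0.5273, -0.1696, 0.1174]
ee_rot: [-2.625, -1.727, 0.0]
force: [-2.3, -0.4, 3.4]
opening: 0.0274
gripper_force: 62.7
```

Run:
```python
from m import *;from bench import env
for i in range(3):
    env.snapshot("top");s=env.sense();print(np.round(s["force"],2),np.round(s["torque"],2))
need(s,(.5275,-.1695,.1145),-23.3)
```

```text
[-1.89  0.11  4.08] [ 0.14  0.56 -0.01]
[-1.7  -0.44  2.82] [0.05 0.58 0.01]
[-2.71  0.4   3.65] [ 0.13  0.58 -0.03]
t 9.35 pos [ 0.5274 -0.1697  0.1173] closing -23.33 tool z [-1.e-04 -1.e-04 -1.e+00]
shift mm [0.2 0.1 2.8] turn [-0.0001  0.0001 -0.0005] F [-2.7  0.4  3.6] open 0.0272 gf 62.8
```

Net force is about 5.4 N, so the foot is about 3.5 mm in, with contact at about z = 0.1208. Another 1.6 mm reaches halfway, then hold.

{"op": "carry_out", "data": {"rows": [[[0, 0, 0.8, 0, 0, 0, 0], [0, 0, 0.8, 0, 0, 0, 0], [0, 0, 0, 0, 0, 0, 0], [0, 0, 0, 0, 0, 0, 0], [0, 0, 0, 0, 0, 0, 0]]]}}

```text
time: 9.85
position: [0.5274, -0.1697, 0.1157]
ee_rot: [2.625, 1.727, -0.0]
force: [-2.4, 0.5, 4.5]
opening: 0.0273
gripper_force: 62.9
```

Run:
```python
from m import *;from bench import env
F=[]
for i in range(6):
    d=env.snapshot("scene");s=env.sense();F.append(s["force"])
print(np.mean(F,0).round(2))
need(s,(.5275,-.1695,.1158),-23.3)
cv2.imwrite("pics/scene7.png",cv2.resize(d["frame"][130:250,260:370,::-1],(550,600),interpolation=2))
```

```text
[-2.29  0.26  4.34]
t 10.15 pos [ 0.5274 -0.1696  0.1157] closing -23.32 tool z [-0. -0. -1.]
shift mm [ 0.2  0.  -0.1] turn [-0.      0.     -0.0004] F [-2.4  0.2  4.9] open 0.0276 gf 62.9
```

View pics/scene7.png

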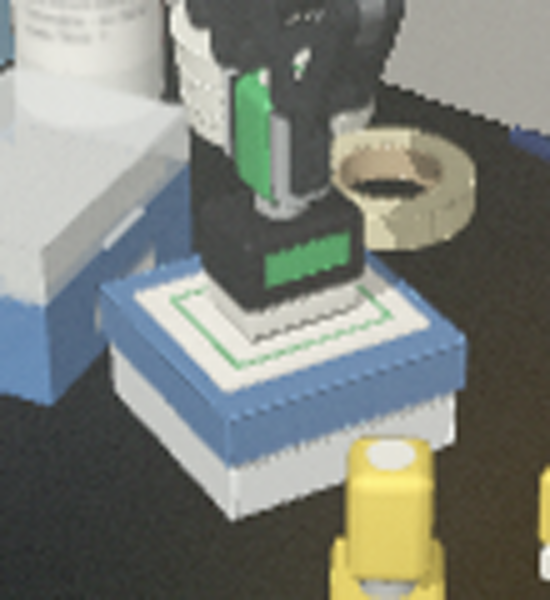

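Foot about halfway in (net about 6.2 N, roughly 4.6 mm), square and inside the field, and the box hasn't moved. I'll hold a little longer, then lift straight off.

{"op": "carry_out", "data": {"rows": [[[0, 0, 0, 0, 0, 0, 0], [0, 0, 0, 0, 0, 0, 0], [0, 0, 0, 0, 0, 0, 0], [0, 0, 0, 0, 0, 0, 0], [0, 0, -2, 0, 0, 0, 0], [0, 0, -3, 0, 0, 0, 0], [0, 0, -4, 0, 0, 0, 0], [0, 0, -6, 0, 0, 0, 0]]]}}

```text
time: 10.95
position: [0.5273, -0.1695, 0.1305]
ee_rot: [-2.624, -1.726, 0.0]
force: [-0.3, -0.3, -2.3]
opening: 0.0271
gripper_force: 62.1
```

{"op": "carry_out", "data": {"rows": [[[0, 0, -10, 0, 0, 0, 0], [0, 0, -15, 0, 0, 0, 0], [0, 0, -10, 0, 0, 0, 0], [0, 0, 0, 0, 0, -0.1, 0], [0, 0, 0, 0, 0, -0.1, 0], [0, 0, 0, 0, 0, -0.1, 0], [0, 0, 0, 0, 0, -0.1, 0], [0, 0, 0, 0, 0, -0.077, 0]]]}}

```text
time: 11.75
position: [0.5277, -0.1699, 0.1667]
ee_rot: [2.138, 2.301, 0.0]
force: [-1.0, 0.2, -1.6]
opening: 0.0274
gripper_force: 62.2
```

{"op": "carry_out", "data": {"rows": [[[20, -2, 0, 0, 0, 0, 0], [35, -5, 0, 0, 0, 0, 0], [40, -6, 0, 0, 0, 0, 0], [40, -6, 0, 0, 0, 0, 0], [40, -5, 0, 0, 0, 0, 0], [35, -5, 0, 0, 0, 0, 0], [18, -3, 0, 0, 0, 0, 0], [0, 0, 0, 0, 0, 0, 0]]]}}

```text
time: 12.55
position: [0.4792, 0.0588, 0.1669]
ee_rot: [2.136, 2.303, 0.003]
force: [-0.2, 0.5, -2.3]
opening: 0.0275
gripper_force: 62.2
```

Run:
```python
from m import *;from bench import env
d=env.snapshot("scene");d2=env.snapshot("top");s=env.sense();need(s,(.5092,.0609,.0774),4.06);
c=lambda a,w:cv2.resize(a[...,::-1],w,interpolation=2)
cv2.imwrite("pics/s8.png",np.hstack([c(d["frame"][165:240,270:370],(400,300)),c(d2["frame"][165:240,345:445],(400,300))]))
```

```text
t 12.65 pos [0.48   0.0552 0.1663] closing 4.03 tool z [ 1.2e-03 -8.0e-04 -1.0e+00]
shift mm [ 3.7 29.4 89. ] turn [ 0.0011  0.0009 -0.0005] F [ 0.9 -0.1 -2.2] open 0.0275 gf 62.2
```

View pics/s8.png

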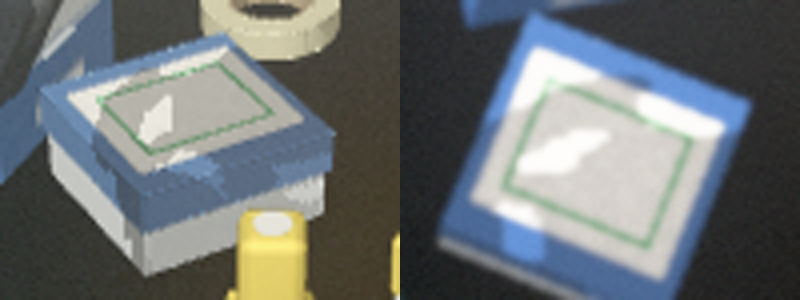

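The box is unmoved and the field clear (only arm shadows; the print itself isn't rendered). Returning above home and descending.

{"op": "carry_out", "data": {"rows": [[[1.8, 14, 0, 0.001, 0.001, 0, 0], [1.9, 15, 10, 0, 0, 0, 0], [0, 0, 20, 0, 0, 0, 0], [0, 0, 20, 0, 0, 0, 0], [0, 0, 15, 0, 0, 0, 0], [0, 0, 10, 0, 0, 0, 0], [0, 0, 0, 0, 0, 0, 0], [0, 0, 0, 0, 0, 0, 0]]]}}

```text
time: 13.45
position: [0.5086, 0.0612, 0.091]
ee_rot: [-2.142, -2.297, -0.0]
force: [0.1, -0.4, -1.3]
opening: 0.0274
gripper_force: 62.1
```

Run:
```python
from m import *;from bench import env
s=env.sense();need(s,(.5092,.0609,.0774),4.06)
```

```text
t 13.45 pos [0.5086 0.0612 0.091 ] closing 3.99 tool z [-5.e-04  9.e-04 -1.e+00]
shift mm [-0.4  0.6 13.6] turn [-0.0005 -0.001  -0.0013] F [ 0.1 -0.4 -1.3] open 0.0274 gf 62.1
```

{"op": "carry_out", "data": {"rows": [[[-0.3, 0.6, 5, 0, -0.001, 0, 0], [0, 0, 4, 0, 0, 0, 0], [0, 0, 2, 0, 0, 0, 0], [0, 0, 1.5, 0, 0, 0, 0], [0, 0, 0.5, 0, 0, 0, 0], [0, 0, 0, 0, 0, 0, 0], [0, 0, 0, 0, 0, 0, 0]]]}}

```text
time: 14.15
position: [0.5088, 0.0611, 0.0777]
ee_rot: [-2.142, -2.297, 0.001]
force: [0.2, -0.3, -1.8]
opening: 0.0274
gripper_force: 62.3
```

Run:
```python
from m import *;from bench import env
F=[]
for i in range(4): env.snapshot("top");s=env.sense();F.append(s["force"])
print(np.mean(F,0));need(s,(.5092,.0609,.0774),4.06)
```

```text
[-0.12371528 -0.29005003 -1.66960905]
t 14.35 pos [0.5088 0.0611 0.0777] closing 4.0 tool z [-8.e-04 -1.e-04 -1.e+00]
shift mm [-0.2  0.4  0.3] turn [-0.0008  0.     -0.001 ] F [-0.6 -0.3 -1.2] open 0.0273 gf 62.3
```

{"op": "carry_out", "data": {"rows": [[[0, 0, 0.4, 0, 0, 0, 0], [0, 0, 0.3, 0, 0, 0, 0], [0, 0, 0, 0, 0, 0, 0], [0, 0, 0, 0, 0, 0, 0]]]}}

```text
time: 14.75
position: [0.5088, 0.0611, 0.0771]
ee_rot: [-2.142, -2.297, 0.001]
force: [-0.1, -1.3, 1.7]
opening: 0.0274
gripper_force: 62.6
```

Run:
```python
from m import *;from bench import env
F=[]
for i in range(4): env.snapshot("top");s=env.sense();F.append(s["force"])
print(np.mean(F,0));need(s,(.5092,.0609,.0774),4.06)
```

```text
[-0.30405519 -0.03617868  1.65924898]
t 14.95 pos [0.5088 0.0611 0.077 ] closing 4.01 tool z [-8.e-04 -1.e-04 -1.e+00]
shift mm [-0.2  0.4 -0.4] turn [-0.0009  0.0001 -0.0009] F [-0.7 -0.5  1.7] open 0.0272 gf 62.7
```

It rests on the inlay (force +1.7 N). Letting go gently.

{"op": "carry_out", "data": {"rows": [[[0, 0, -0.2, 0, 0, 0, 0], [0, 0, 0, 0, 0, 0, 0.36], [0, 0, 0, 0, 0, 0, 0.42], [0, 0, 0, 0, 0, 0, 0.55], [0, 0, 0, 0, 0, 0, 0.8], [0, 0, 0, 0, 0, 0, 1], [0, 0, 0, 0, 0, 0, 1], [0, 0, 0, 0, 0, 0, 1]]], "grip_force": 20}}

```text
time: 15.75
position: [0.5087, 0.0611, 0.0771]
ee_rot: [-2.142, -2.297, 0.001]
force: [-0.1, 0.6, -0.0]
opening: 0.0857
gripper_force: 0.0
```

{"op": "carry_out", "data": {"rows": [[[0, 0, 0, 0, 0, 0, 1], [0, 0, -8, 0, 0, 0, 1], [0, 0, -15, 0, 0, 0, 1], [0, 0, -25, 0, 0, 0, 1], [0, 0, -35, 0, 0, 0, 1], [0, 0, -35, 0, 0, 0, 1], [0, 0, -20, 0, 0, 0, 1], [0, 0, 0, 0, 0, 0, 1]]]}}

```text
time: 16.55
position: [0.5109, 0.0617, 0.2195]
ee_rot: [2.139, 2.294, 0.007]
force: [-0.1, 1.0, 0.3]
opening: 0.0855
gripper_force: 0.0
```

{"op": "carry_out", "data": {"rows": [[[-20, 0, 0, 0, 0, 0, 1], [-40, 0, 0, 0, 0, 0, 1], [-40, 0, 0, 0, 0, 0, 1], [-20, 0, 0, 0, 0, 0, 1], [0, 0, 0, 0, 0, 0, 1], [0, 0, 0, 0, 0, 0, 1], [0, 0, 0, 0, 0, 0, 1], [0, 0, 0, 0, 0, 0, 1]]]}}

```text
time: 17.35
position: [0.5172, -0.057, 0.2152]
ee_rot: [-2.139, -2.3, 0.001]
force: [-0.4, -0.2, -0.2]
opening: 0.0852
gripper_force: 0.0
```

Run:
```python
from m import *;from bench import env
d=env.snapshot("scene");s=env.sense();need(s,(.5092,.0609,.0774),4.06)
P=cloud(d);t=np.zeros((480,640),bool);t[215:295,215:265]=1;t&=(P[...,2]>.07)&(P[...,2]<.13);print(rect(P[t][:,:2]),np.percentile(P[t][:,2],98).round(4))
cv2.imwrite("pics/s9.png",cv2.resize(d["frame"][150:350,130:400,::-1],(800,592)))
```

```text
t 17.4 pos [ 0.5172 -0.0572  0.2152] closing 4.14 tool z [-1.e-03  2.e-04 -1.e+00]
shift mm [118.3   0.7 137.8] turn [-0.001  -0.0003  0.0013] F [ 0.9 -0.6 -0.3] open 0.0853 gf 0.0
(array([508.4,  59.8]), array([28.8, 30.2]), 1.9) 0.112
```

View pics/s9.png

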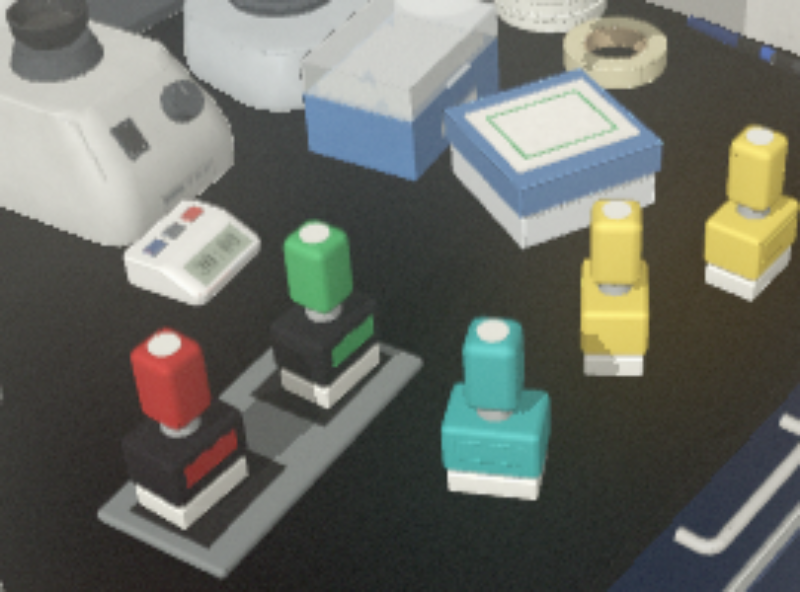

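The green stamp stands upright on its inlay at (318,300) as before; the red stamp and the box are unmoved, and the gripper is clear.

```bash
python3 -c "
from bench import env;print(env.hand_in())"
```

```text
the job is handed in; nothing more can be done
None
```

The job is handed in (17.4 s used): the green stamp was pressed about halfway in (about 6 N), square and centred on the field to within about 1 mm, and stands upright in its place again; the cameras don't show the print, so I couldn't check it by eye.

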